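# Set the ratchet prop and lay a board level

## Robot

A 6-joint arm with a two-finger parallel gripper is mounted at the origin on the work surface. World frame = base frame: x ahead of the robot, y to its left, z up, the work surface at z = 0. Lengths are in m, angles in rad, forces in N, time in s.
With the tool pointing down it reaches from about 0.35 to 0.775 m from the base axis. Payload 5.5 kg.
Tool frame: the origin (TCP) lies at the very end of the fingers, on their centre line; the grasp point (between the pads) lies 19 mm behind it; z points along the fingers, x is the direction in which the jaws open and shut, and the axes are right-handed (so a half turn about z gives the same grasp; the last joint's range is limited). The gripper opens to 85 mm and grips with 20 to 120 N. Pads are 22 mm wide; open, the fingers measure 114 mm over their backs; the gripper's body (76 mm by 85 mm) begins 54 mm behind the grasp point. The pads swing forward as they close: fully open they stand 13 mm farther back than shut.
Start: joints at [1.045, 0.313, 0.046, 1.304, 0, 1.431], TCP at [0.216, 0.533, 0.231] pointing down, gripper open.
Joint ranges: [-2.76, 2.76], [-0.86, 1.69], [-1.03, 1.26], [-2.2, 2.34], [-1.47, 1.5], [-3.14, 3.14]. Speed limits (rad/s): [2.57, 2.57, 3.14, 3.14, 3.14, 3.14].

## Interface

Orientations are given as a unit quaternion [w, x, y, z].
In Python, from workcell import monitor, eyes, ticket gives the robot as it stands.
- The arm moves only by the tool send_rows, never from a script. Its argument "targets" is a list of rows, each a list of 5 numbers: the shift along the world's x, y, z in m, then the turn about the world's z in degrees, then the closure in counts, from 0 (fully open) to 255 (shut). A call has 1 to 12 rows; each row shifts and turns the commanded pose from where the row before left it; what a row does not reach is not made up. A row lasts 1/10 s, in which the tool goes at most 50 mm and 8.59 degrees, less where a joint would pass 70% of its speed; a pose out of reach is approached as far as the arm can. A call is refused whole if a number of a shift passes 0.05 or a number of a turn 8.59, either way. A call with a gripper value outside its range is refused whole. The fingers move at their own pace and stop on an object; "newtons" is the grip in N (left out, the last holds). Time passes only in rows, so rows that do not move let the fingers close. It gives the time, the measured TCP pose, the force and the opening at its end, in the units of the state.
- monitor.get_state(): the state, without advancing time (a new reading comes with each control period).
- eyes.read_camera(name): name is "scene" or "side" or "wrist"; returns a dict with "img" (480x640x3 uint8, red, green, blue), "z_map" (480x640 float32, m along the optical axis (not along the pixel's ray), 0 where there is no reading), "camera_matrix" (3x3 intrinsics, pixels), "pose" (4x4, takes a point from camera to world coordinates); the wrist camera has in their place "T_tool_cam" (4x4, takes a point from camera to tool coordinates, whose origin is the TCP and whose axes are the tool frame's). Camera axes: x right, y down, z forward; pixel columns grow to the right and rows downward; lengths in m; the calibration is good to about 2 mm. A picture is of the moment at which its call begins: read the wrist's pose just before it.
- ticket.hand_in(): hands the job in, once; it reports no verdict.
Trained networks look in the newest picture that a camera, given by its name, has taken for a name from the list of things; names that differ only in an ending like _2 or _b are one class to them, and where a whole thing is asked for, a point or a joint stands for the part that bears it (a point fixed in the world has none). Each returns a list of dicts, best first, with "conf" (0 to 1); they miss things now and then, are a little off and sometimes report something else, mostly with a low value. They report only what shows in the picture. A call takes as long as a camera call.
- eyes.spot_in(name, camera): "xyz" ([x, y, z] in m, in world coordinates, good to about 4 mm: the middle of the surface that is visible of it).
- eyes.tip_of(name, camera): "xyz" ([x, y, z] in m, in world coordinates, good to about 4 mm: a listed point, or the origin of a listed thing).
The state is a dict: "clock": time; "joint_pos": joint angles; "qvel": joint speeds; "tau": joint torques, N m; "tcp_pos": TCP position; "orientation": TCP orientation; "wrist_force": force on the tool from outside, world axes, zero at the start; "ft_torque": the same for the moment, N m; "finger_gap": finger opening in m.
Only numpy, scipy, OpenCV 4.12 (cv2) and the standard library are available. Lean on these libraries where they do the work, as an engineer would, in place of code of your own. Each camera call takes 0.05 s, during which the arm holds its last target.

## Task

Raise the ratchet prop click by click to its set height, the notch where its wooden head is level with the top of the wooden rest (seven clicks above its lowest notch), and let go so that the pawl carries it. Then lay the loose board flat across the prop's head and the rest so that it lies level on both, set down without dropping it. Leave the other things on the bench where they are.

Things in the scene. Friction and masses are not known exactly. Their poses are not given: they have to be found in the camera images.
- prop: the ratchet prop: dark steel base plate 110 x 100 x 12 mm fixed to the bench, a square tower 44 x 44 mm reaching 112 mm above the bench, and in it a steel column with saw teeth on its +x side and a wooden head on top. Origin: on the column's axis at bench height; x points to the side of the teeth and the spring pawl, z up.
- column (a joint): column height in m above its lowest notch (0). Notches every 10 mm; the set height is 0.070, the top notch 0.090. It starts on notch 0, 1, 2 or 3. Lifted by its head (about 7 to 13 N) it clicks past the pawl; let go between notches it sinks to the notch below and is held there: to set a notch, lift 2 to 4 mm past it and let it settle.
- head_center (a point): centre of the prop's wooden head, a block 48 x 48 mm and 36 mm high on the column's top (smooth sides to grip; 136 mm above the bench at the lowest notch, 206 mm at the set height). Its frame is the prop's: x points from the tower to the side with the teeth and the pawl, z up. The head's underside is only 6 mm above the tower at the lowest notch.
- head_top (a point): centre of the head's flat top face, 18 mm above head_center: 154 mm above the bench at the lowest notch, 224 mm at the set height.
- pawl_knob (a point): middle of the small steel knob (18 mm diameter, 12 mm long) of the spring pawl, 74 mm to the +x side of the prop's axis and 100 mm above the bench. Pulled 5 mm or more outward (away from the column, about 6 N) it frees the column to sink; it is not needed if the notch is not overshot. Cheeks carry the pawl from 20 to 53 mm out, their tops at 112 mm.
- rest_top (a point): centre of the flat top, 70 (x) x 60 (y) mm, of the fixed wooden rest, a post on a foot 110 x 90 mm, 224 mm high. The prop and the rest stand 200 to 310 mm apart, side by side as seen from the robot, either one on the left.
- board_center (a point): centre of the loose board of pale wood, 45 mm (its x) x 400 mm (its y) x 28 mm thick (z), about 0.3 kg. It starts lying flat on two low dark battens (20 mm high, 20 mm wide, 70 mm long, 120 mm either side of its middle), in front of the prop and the rest; its centre is then 34 mm above the bench. Laid on both supports its centre is 238 mm above the bench.
- peg_mid (a point): half-way up a turned wooden peg, 98 mm high and 30 mm across its head, standing between the prop and the rest; leave it standing.
- plane_mid (a point): hand plane, steel sole 240 x 62 x 30 mm along its x with wooden grips up to 115 mm high, on the left; leave it. Point 15 mm above its underside.
- mallet_mid (a point): wooden mallet lying on the right, head 65 x 120 x 85 mm centred 90 mm along its x, handle towards -x, 290 mm long overall; leave it. Point 42 mm up.
- saddleblock_mid (a point): wooden block with a hollow in its top, 80 x 130 x 55 mm, behind the peg; leave it. Point 27 mm up.
- glue_mid (a point): glue bottle, 60 mm across, 170 mm high, on the left; leave it. Point 85 mm up.
- chisel_mid (a point): chisel, 250 mm long along its x, 27 mm thick, lying on the right; leave it. Point 14 mm up.
- gauge_mid (a point): marking gauge, a beam 220 mm long along its x with a stock 65 mm wide, 45 mm high, on the left; leave it. Point 32 mm up.

How it is judged:
By the outcome, as a careful person would: the job done as asked, in the order asked, and still so for the second after the job is handed in, with the robot touching nothing.
It also fails if it takes over 61 s, if anything falls off the work surface, if the arm or the gripper's body presses on something with over 40 N, if the wrist force passes 120 N, or if a joint passes its speed limit or range.

## Working session

There is one attempt and no reset: what is moved stays moved. The work goes in short steps, Python scripts to look and compute and a tool call to move; the robot and the scene stay as the last step left them, time stands still between calls to the robot, and variables do not carry over. Pictures are saved under pics/ and viewed, and the job is handed in when it is done.

Besides the shell and the picture viewer there is one more tool, called after ">>>" as a command line: name --pt "numbers of a row" for each row, then --argument value for the rest. send_rows: Moves the arm, as the interface text tells. Its arguments: {"type":"object","properties":{"targets":{"type":"array"},"newtons":{"type":"number"}},"required":["targets"]}

```bash
ls; mkdir -p pics; cat > h.py <<'E'
import numpy as np, cv2
from workcell import monitor, eyes, ticket
def snap(cam,fn):
    d=eyes.read_camera(cam); cv2.imwrite('pics/'+fn,d['img'][:,:,::-1]); return d
def cloud(d,T=None):
    K=d['camera_matrix'];z=d['z_map'];v,u=np.mgrid[:z.shape[0],:z.shape[1]]
    P=np.stack([(u-K[0,2])*z/K[0,0],(v-K[1,2])*z/K[1,1],z,np.ones_like(z)],-1)
    T=d['pose'] if T is None else T
    W=(P@np.array(T).T)[...,:3]; W[z==0]=np.nan; return W
E
python3 - <<'E'
from h import *
print(monitor.get_state())
for c in ['scene','side']:
    d=snap(c,c+'0.png'); np.savez(c+'0.npz',**d); print(c,d['pose'].round(3).tolist())
    for n in ['prop','head_center','head_top','pawl_knob','rest_top','board_center','peg_mid','column']:
        r=eyes.tip_of(n,c); print(n,[(np.round(q['xyz'],3).tolist(),round(q['conf'],2)) for q in r[:2]])
print(monitor.get_state()['clock'])
E
```

```text
pics
{'clock': 0.0, 'joint_pos': array([ 1.04540959e+00,  3.13965088e-01,  4.49625552e-02,  1.30358883e+00,
       -1.06354373e-05,  1.43120201e+00]), 'qvel': array([-0.00058872,  0.00036502, -0.00087257, -0.00244102, -0.00117378,
        0.00085466]), 'tau': array([-9.10788840e-04, -4.80628467e+01,  2.98533136e+01,  1.92803540e-02,
       -1.92698412e-04, -8.18540968e-06]), 'tcp_pos': array([0.21611699, 0.53228466, 0.23042224]), 'orientation': array([ 3.97519219e-04,  8.29545753e-01,  5.58438034e-01, -8.04702106e-04]), 'wrist_force': array([-0.10398936, -0.73928066, -0.22701894]), 'ft_torque': array([-0.03270535, -0.0393919 , -0.01361521]), 'finger_gap': 0.08546925070636581}
scene [[-0.047, 0.686, -0.726, 1.485], [0.999, 0.042, -0.025, 0.046], [0.014, -0.726, -0.687, 1.026], [0.0, 0.0, 0.0, 1.0]]
prop [([0.662, -0.114, 0.002], 0.84)]
head_center [([0.663, -0.116, 0.158], 0.86)]
head_top [([0.663, -0.119, 0.173], 0.95), ([0.749, -0.012, 0.03], 0.18)]
pawl_knob [([0.734, -0.106, 0.103], 0.61), ([0.676, 0.366, 0.011], 0.53)]
rest_top [([0.64, 0.144, 0.22], 0.96)]
board_center [([0.459, 0.033, 0.034], 0.87)]
peg_mid [([0.658, -0.004, 0.051], 0.75)]Traceback (most recent call last):
  File "<stdin>", line 6, in <module>
ValueError: it knows: board_center, chisel_mid, gauge_mid, glue_mid, head_center, head_top, mallet_mid, pawl_knob, peg_mid, plane_mid, prop, rest_top, saddleblock_mid
```

```bash

python3 - <<'E'
from h import *
for c in ['side']:
    d=snap(c,c+'0.png'); np.savez(c+'0.npz',**d); print(c,d['pose'].round(3).tolist())
    for n in ['prop','head_center','head_top','pawl_knob','rest_top','board_center','peg_mid']:
        r=eyes.tip_of(n,c); print(n,[(np.round(q['xyz'],3).tolist(),round(q['conf'],2)) for q in r[:2]])
print(monitor.get_state()['clock'])
W=cloud(np.load('scene0.npz'))
def rect(m,name):
    P=W[m]; r=cv2.minAreaRect(P[:,:2].astype(np.float32)); print(name,len(P),r,np.median(P[:,2]))
Z=W[...,2];X=W[...,0];Y=W[...,1]
rect((abs(X-.662)<.045)&(abs(Y+.116)<.045)&(Z>.163),'head')
rect((abs(X-.64)<.07)&(abs(Y-.144)<.07)&(Z>.215),'rest')
rect((abs(X-.459)<.09)&(abs(Y-.033)<.26)&(Z>.043)&(Z<.054),'board')
E
```

```text
side [[0.796, -0.387, 0.464, -0.031], [-0.604, -0.482, 0.634, -0.811], [-0.022, -0.786, -0.618, 0.948], [0.0, 0.0, 0.0, 1.0]]
prop [([0.661, -0.115, -0.002], 0.95)]
head_center [([0.659, -0.112, 0.161], 0.88), ([0.658, -0.114, -0.002], 0.69)]
head_top [([0.658, -0.118, 0.175], 0.84)]
pawl_knob [([0.734, -0.102, 0.094], 0.57), ([0.75, -0.014, 0.028], 0.29)]
rest_top [([0.637, 0.141, 0.222], 0.6)]
board_center [([0.457, 0.033, 0.035], 0.71)]
peg_mid [([0.658, -0.004, 0.05], 0.6)]
0.8
head 397 ((0.6622819304466248, -0.11760960519313812), (0.051652953028678894, 0.04668019339442253), 7.35029935836792) 0.17234150783761115
rest 674 ((0.6409114599227905, 0.1421007215976715), (0.059312812983989716, 0.07443966716527939), 89.22764587402344) 0.22256073753524658
board 1493 ((0.49766701459884644, 0.03705662488937378), (0.13770222663879395, 0.40783756971359253), 6.063568115234375) 0.0467746796811368
```

View pics/scene0.png

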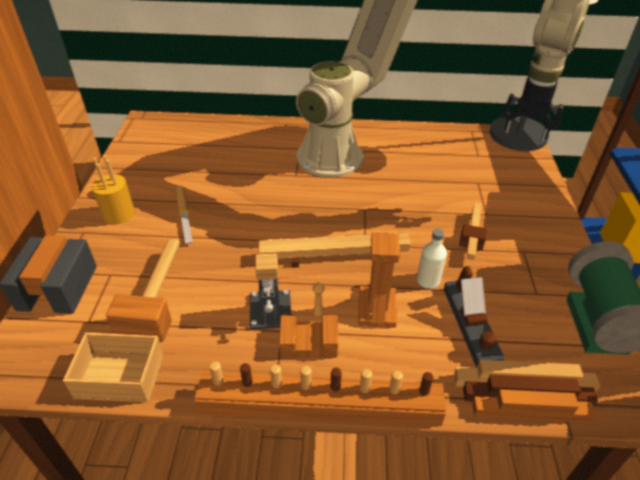

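```bash
sleep 1
```

```text
(no output)
```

View pics/side0.png

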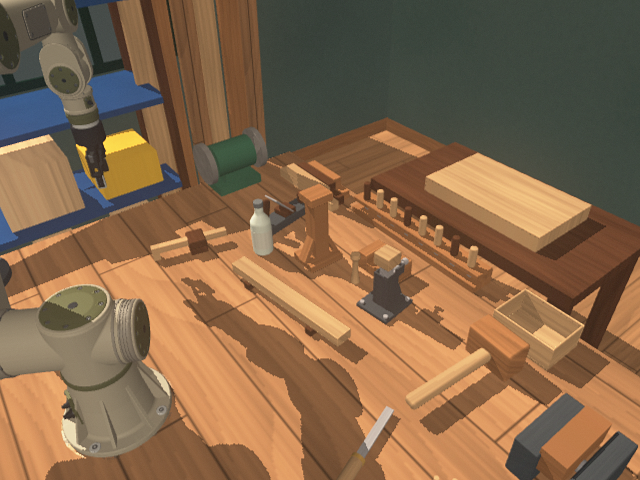

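The scene view shows the prop at about (268,300) px with the rest at (382,280). The peg (319,298) stands between them and the board (333,247) lies in front. The head is near notch 2. Next I fit the board and head poses.

```bash

python3 - <<'E'
from h import *
for c in ['scene','side']:
    W=cloud(np.load(c+'0.npz')); Z=W[...,2];X=W[...,0];Y=W[...,1]
    def rect(m,name):
        m=cv2.morphologyEx(m.astype(np.uint8),cv2.MORPH_OPEN,np.ones((2,2)))>0
        P=W[m]; r=cv2.minAreaRect(P[:,:2].astype(np.float32)); print(c,name,len(P),np.round(np.array([*r[0],*r[1],r[2]]),4),np.median(P[:,2]),P[:,:2].mean(0))
    rect((abs(X-.662)<.045)&(abs(Y+.116)<.045)&(Z>.167),'head')
    rect((abs(X-.64)<.06)&(abs(Y-.144)<.05)&(Z>.217),'rest')
    b=(abs(X-.459)<.06)&(abs(Y-.033)<.23)&(Z>.040)&(Z<.056)
    rect(b,'board')
    print(np.polyfit(Y[b],X[b],1), np.degrees(np.arctan(np.polyfit(Y[b],X[b],1)[0])))
E
```

```text
scene head 357 [ 0.5886 -0.1257  0.1999  0.0444  7.1374] nan [nan nan]
scene rest 653 [5.47600e-01 1.56300e-01 4.18000e-02 2.68700e-01 7.36881e+01] nan [nan nan]
scene board 1611 [ 0.5033  0.0562  0.1801  0.4192 15.2481] nan [nan nan]
[-0.14284633  0.46621294] -8.129495453179077
side head 287 [ 0.7471 -0.0727  0.2522  0.0557 27.891 ] 0.17240922255181612 [ 0.66153147 -0.12084215]
side rest 366 [6.42100e-01 1.39600e-01 5.98000e-02 7.59000e-02 8.95638e+01] nan [nan nan]
side board 2136 [4.53100e-01 4.84000e-02 4.35100e-01 1.08000e-01 8.61598e+01] nan [nan nan]
[-0.12788162  0.46251791] -7.287522869460154
```

>>> send_rows --pt "0 0 0.045 0 0" --pt "0.025 -0.036 0.025 2 0" --pt "0.025 -0.036 0 2 0" --pt "0.025 -0.036 0 2 0" --pt "0.025 -0.036 0 2 0" --pt "0.025 -0.036 0 2 0" --pt "0.025 -0.036 0 2 0" --pt "0.025 -0.036 0 2 0" --pt "0.025 -0.036 0 2 0" --pt "0.025 -0.036 0 2 0" --pt "0.025 -0.036 0 2 0" --pt "0.025 -0.036 0 2 0" --newtons 60

```text
clock: 2.0
tcp_pos: [0.492, 0.1354, 0.3014]
orientation: [0.0, 0.707, 0.707, 0.0]
wrist_force: [0.3, 1.0, 1.0]
finger_gap: 0.0854
```

>>> send_rows --pt "0.025 -0.036 0 2 0" --pt "0.025 -0.036 0 2 0" --pt "0.025 -0.036 0 2 0" --pt "0.025 -0.036 0 1.4 0" --pt "0.025 -0.036 0 0 0" --pt "0.025 -0.036 0 0 0" --pt "0 0 0 0 0" --pt "0 0 0 0 0"

```text
clock: 2.8
tcp_pos: [0.6413, -0.08, 0.2999]
orientation: [-0.001, 0.661, 0.75, -0.0]
wrist_force: [-0.4, 0.8, -0.5]
finger_gap: 0.0855
```

```bash
cat >> h.py <<'E'
from scipy.spatial.transform import Rotation as R
def Tt(s=None):
    s=s or monitor.get_state(); T=np.eye(4); q=s['orientation']; T[:3,:3]=R.from_quat([q[1],q[2],q[3],q[0]]).as_matrix(); T[:3,3]=s['tcp_pos']; return T
def yaw(T): return np.degrees(np.arctan2(T[1,0],T[0,0]))
E
python3 - <<'E'
from h import *
T=Tt(); d=snap('wrist','w1.png'); print(d['T_tool_cam'].round(3).tolist()); 
for n in ['head_center','head_top','pawl_knob','prop','peg_mid']:
    print(n,[(np.round(q['xyz'],3).tolist(),round(q['conf'],2)) for q in eyes.tip_of(n,'wrist')[:2]])
W=cloud(d,T@d['T_tool_cam']); np.savez('w1.npz',W=W,**d)
m=(W[...,2]>.163)&(W[...,2]<.185)&(abs(W[...,0]-.662)<.05)&(abs(W[...,1]+.117)<.05)
P=W[m]; print(len(P),cv2.minAreaRect(P[:,:2].astype(np.float32)),np.median(P[:,2]),P.mean(0)); print(T[:3,3],yaw(T))
E
```

```text
[[1.0, 0.0, 0.0, -0.001], [-0.0, 0.96, 0.28, -0.072], [-0.0, -0.28, 0.96, -0.143], [0.0, 0.0, 0.0, 1.0]]
head_center [([0.66, -0.114, 0.154], 0.74)]
head_top [([0.661, -0.113, 0.174], 0.91)]
pawl_knob [([0.737, -0.104, 0.103], 0.58)]
prop [([0.66, -0.115, -0.004], 0.57)]
peg_mid [([0.659, -0.003, 0.05], 0.57)]
3627 ((0.660070538520813, -0.11612899601459503), (0.048677973449230194, 0.048092763870954514), 8.006932258605957) 0.17365238329662924 [ 0.65786333 -0.11587532  0.17334883]
[ 0.64131153 -0.07999438  0.2999219 ] 97.18069506433267
```

View pics/w1.png

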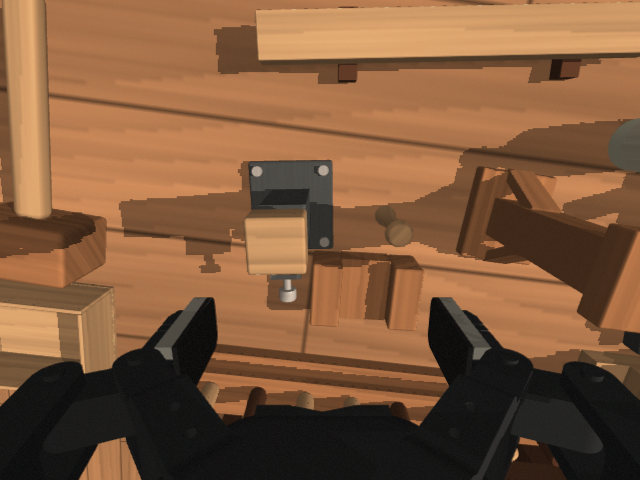

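The wrist view shows the head top at (277,240) px and the knob at (288,293). The head top is at z 0.174, so it is on notch 2 and has 50 mm to rise.

>>> send_rows --pt "0.019 -0.036 0 0.8 0" --pt "0 0 -0.04 0 0" --pt "0 0 -0.04 0 0" --pt "0 0 -0.035 0 0" --pt "0 0 -0.03 0 0" --pt "0 0 -0.02 0 0" --pt "0 0 0 0 0" --pt "0 0 0 0 0"

```text
clock: 3.9
tcp_pos: [0.6601, -0.1143, 0.1369]
orientation: [0.0, 0.655, 0.756, 0.0]
wrist_force: [0.3, -0.1, 0.9]
finger_gap: 0.0855
```

>>> send_rows --pt "0 0 0 0 80" --pt "0 0 0 0 160" --pt "0 0 0 0 255" --pt "0 0 0 0 255" --pt "0 0 0 0 255" --pt "0 0 0 0 255" --pt "0 0 0 0 255" --pt "0 0 0 0 255" --newtons 60

```text
clock: 4.7
tcp_pos: [0.661, -0.1151, 0.1378]
orientation: [0.001, 0.655, 0.755, 0.001]
wrist_force: [-0.8, 0.1, 5.8]
finger_gap: 0.0472
```

>>> send_rows --pt "0 0 0.005 0 255" --pt "0 0 0.01 0 255" --pt "0 0 0.01 0 255" --pt "0 0 0 0 255"

```text
clock: 5.1
tcp_pos: [0.6609, -0.1151, 0.1597]
orientation: [-0.0, 0.655, 0.755, -0.0]
wrist_force: [5.5, -0.1, -8.1]
finger_gap: 0.047
```

>>> send_rows --pt "0 0 0.008 0 255" --pt "0 0 0.008 0 255" --pt "0 0 0.008 0 255" --pt "0 0 0.007 0 255" --pt "0 0 0 0 255" --pt "0 0 0 0 255"

```text
clock: 5.7
tcp_pos: [0.6609, -0.1151, 0.1913]
orientation: [0.0, 0.655, 0.755, 0.0]
wrist_force: [5.6, -1.4, -7.3]
finger_gap: 0.0469
```

```bash

python3 - <<'E'
from h import *
for c in ['scene','side']:
    d=snap(c,c+'2.png')
    for n in ['head_center','head_top']:
        print(n,[(np.round(q['xyz'],3).tolist(),round(q['conf'],2)) for q in eyes.tip_of(n,c)[:2]])
    i=cv2.imread(f'pics/{c}2.png'); i=i[180:360,180:480] if c=='scene' else i[160:340,240:480]
    cv2.imwrite(f'pics/{c}2c.png',cv2.resize(i,None,fx=2.5,fy=2.5))
E
```

```text
head_center [([0.662, -0.118, 0.213], 0.62)]
head_top [([0.662, -0.114, 0.229], 0.94), ([0.46, 0.031, 0.036], 0.72)]
head_center [([0.658, -0.114, 0.21], 0.79), ([0.679, 0.368, 0.012], 0.71)]
head_top [([0.656, -0.121, 0.227], 0.87)]
```

View pics/side2c.png

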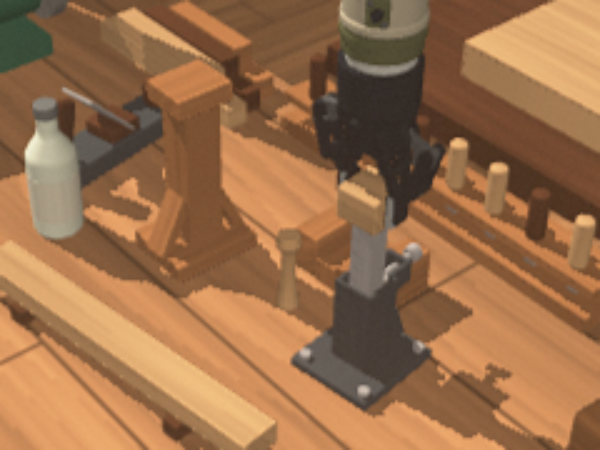

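>>> send_rows --pt "0 0 -0.002 0 255" --pt "0 0 -0.0015 0 255" --pt "0 0 0 0 255" --pt "0 0 0 0 255"

```text
clock: 6.4
tcp_pos: [0.661, -0.1151, 0.1883]
orientation: [0.001, 0.655, 0.755, 0.0]
wrist_force: [5.8, -1.0, -5.9]
finger_gap: 0.0474
```

>>> send_rows --pt "0 0 -0.0005 0 255" --pt "0 0 0 0 200" --pt "0 0 0 0 100" --pt "0 0 0 0 0" --pt "0 0 0 0 0" --pt "0 0 0 0 0" --pt "0 0 0 0 0"

```text
clock: 7.1
tcp_pos: [0.66, -0.1149, 0.1883]
orientation: [-0.0, 0.655, 0.755, 0.0]
wrist_force: [-0.4, -0.2, 0.4]
finger_gap: 0.0855
```

>>> send_rows --pt "0 0 0.02 0 0" --pt "0 0 0.03 0 0" --pt "0 0 0.04 0 0" --pt "-0.02 0.03 0.03 0 0" --pt "0 0 0 0 0"

```text
clock: 7.6
tcp_pos: [0.6403, -0.0828, 0.3145]
orientation: [0.003, 0.655, 0.756, 0.002]
wrist_force: [0.5, -0.2, 0.6]
finger_gap: 0.085
```

```bash

python3 - <<'E'
from h import *
T=Tt(); d=snap('wrist','w3.png'); W=cloud(d,T@d['T_tool_cam'])
for n in ['head_center','head_top','rest_top','peg_mid']:
    print(n,[(np.round(q['xyz'],3).tolist(),round(q['conf'],2)) for q in eyes.tip_of(n,'wrist')[:2]])
m=(W[...,2]>.212)&(W[...,2]<.24)&(abs(W[...,0]-.662)<.05)&(abs(W[...,1]+.117)<.05)
P=W[m]; print(len(P),cv2.minAreaRect(P[:,:2].astype(np.float32)),np.median(P[:,2]))
m=(W[...,2]>.212)&(W[...,2]<.24)&(abs(W[...,0]-.64)<.06)&(abs(W[...,1]-.14)<.06)
P=W[m]; print(len(P),len(P) and cv2.minAreaRect(P[:,:2].astype(np.float32)),np.median(P[:,2]))
for c in ['scene','side']:
    d=snap(c,c+'3.png'); W=cloud(d)
    m=(W[...,2]>.208)&(W[...,2]<.24)&(abs(W[...,0]-.662)<.05)&(abs(W[...,1]+.117)<.05)
    m2=(W[...,2]>.208)&(W[...,2]<.24)&(abs(W[...,0]-.64)<.05)&(abs(W[...,1]-.142)<.05)
    print(c,[np.percentile(W[q][:,2],[50,75,90]).round(4) for q in (m,m2)])
    print([(np.round(q['xyz'],3).tolist(),round(q['conf'],2)) for q in eyes.tip_of('head_top',c)[:2]])
print(T[:3,3],yaw(T))
E
```

```text
head_center [([0.659, -0.115, 0.205], 0.77)]
head_top [([0.662, -0.112, 0.224], 0.83)]
rest_top []
peg_mid [([0.661, -0.005, 0.047], 0.75)]
4656 ((0.6596782207489014, -0.11624963581562042), (0.04789682850241661, 0.048188675194978714), 8.096943855285645) 0.223609242008164
4812 ((0.6390232443809509, 0.13338950276374817), (0.042602188885211945, 0.07011294364929199), 89.64839935302734) 0.22363346856947836
scene [array([0.2221, 0.2235, 0.2244]), array([0.2223, 0.2234, 0.2243])]
[([0.46, 0.034, 0.037], 0.67), ([0.665, -0.116, 0.225], 0.62)]
side [array([0.2218, 0.2234, 0.2246]), array([0.2223, 0.2237, 0.2248])]
[([0.657, -0.116, 0.226], 0.66)]
[ 0.64033016 -0.08277206  0.31447436] 98.22110010237564
```

View pics/w3.png

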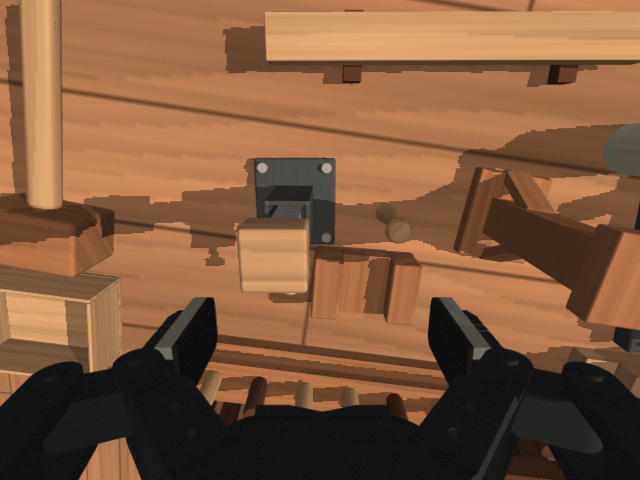

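Head top and rest top both read z 0.2236, so the set height is confirmed. Next I move to the board.

>>> send_rows --pt "-0.02 0.01 0 -8 0" --pt "-0.02 0.012 0 -8 0" --pt "-0.02 0.012 0 -8 0" --pt "-0.02 0.012 0 -8 0" --pt "-0.02 0.012 0 -8 0" --pt "-0.02 0.012 0 -8 0" --pt "-0.02 0.012 -0.01 -8 0" --pt "-0.02 0.012 -0.02 -8 0" --pt "-0.02 0.012 -0.02 -8 0" --pt "0 0.01 -0.02 -8 0" --pt "0 0 0 -8 0" --pt "0 0 0 -2.7 0"

```text
clock: 9.25
tcp_pos: [0.4593, 0.0313, 0.2371]
orientation: [-0.0, 0.998, 0.063, -0.001]
wrist_force: [-0.7, 0.1, 0.3]
finger_gap: 0.086
```

>>> send_rows --pt "0 0 0 0 0" --pt "0 0 0 0 0"

```text
clock: 9.45
tcp_pos: [0.4602, 0.0309, 0.238]
orientation: [-0.0, 0.998, 0.065, -0.0]
wrist_force: [0.2, -0.3, 0.4]
finger_gap: 0.0853
```

```bash

python3 - <<'E'
from h import *
T=Tt(); d=snap('wrist','w4.png'); W=cloud(d,T@d['T_tool_cam'])
for n in ['board_center','rest_top']:
    print(n,[(np.round(q['xyz'],3).tolist(),round(q['conf'],2)) for q in eyes.tip_of(n,'wrist')[:2]])
m=(W[...,2]>.042)&(W[...,2]<.054)&(abs(W[...,0]-.458)<.07)&(abs(W[...,1]-.033)<.25)
m=cv2.morphologyEx(m.astype(np.uint8),cv2.MORPH_OPEN,np.ones((9,9)))>0
P=W[m]; print(len(P),cv2.minAreaRect(P[:,:2].astype(np.float32)),np.median(P[:,2]),P[:,1].min(),P[:,1].max())
print(np.degrees(np.arctan(np.polyfit(P[:,1],P[:,0],1)[0])),np.polyfit(P[:,1],P[:,0],1))
print(T[:3,3],yaw(T))
W=cloud(np.load('side0.npz'));
m=(W[...,2]>.044)&(W[...,2]<.054)&(abs(W[...,0]-.458)<.06)&(abs(W[...,1]-.033)<.25)
P=W[m];u=np.array([-.13,1])/np.hypot(.13,1); s=P[:,:2]@u; print('along',np.percentile(s,[0.5,99.5]),np.array([.458,.033])@u)
E
```

```text
board_center [([0.458, 0.035, 0.033], 0.78)]
rest_top []
18367 ((0.4599061608314514, 0.018352150917053223), (0.045100875198841095, 0.372331827878952), 8.27127742767334) 0.04801889604494425 -0.1686396141826496 0.2049491794930858
-8.101602091154355 [-0.1423496  0.462525 ]
[0.46022316 0.03093216 0.23796001] 7.449855867550971
along [-0.2273553   0.20085493] -0.02631854008428954
```

View pics/w4.png

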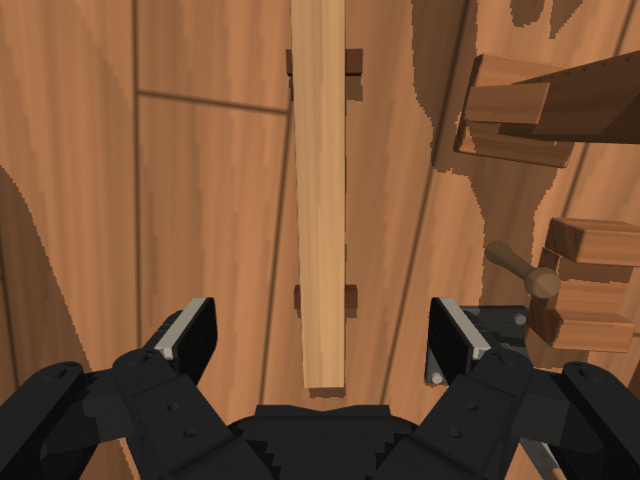

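>>> send_rows --pt "-0.002 0.002 -0.045 0.8 0" --pt "0 0 -0.045 0 0" --pt "0 0 -0.045 0 0" --pt "0 0 -0.04 0 0" --pt "0 0 -0.03 0 0" --pt "0 0 -0.016 0 0" --pt "0 0 0 0 0" --pt "0 0 0 0 0"

```text
clock: 10.4
tcp_pos: [0.4584, 0.033, 0.0174]
orientation: [-0.0, 0.997, 0.071, -0.0]
wrist_force: [-0.1, -1.1, 0.1]
finger_gap: 0.0851
```

>>> send_rows --pt "0 0 0 0 100" --pt "0 0 0 0 180" --pt "0 0 0 0 255" --pt "0 0 0 0 255" --pt "0 0 0 0 255" --pt "0 0 0 0 255" --pt "0 0 0 0 255" --pt "0 0 0 0 255" --newtons 70

```text
clock: 11.2
tcp_pos: [0.4593, 0.033, 0.0184]
orientation: [0.0, 0.997, 0.072, 0.001]
wrist_force: [-0.8, -0.1, 5.7]
finger_gap: 0.0441
```

>>> send_rows --pt "0 0 0.01 0 255" --pt "0 0 0.02 0 255" --pt "0 0 0.03 0 255" --pt "0 0 0.035 0 255" --pt "0 0 0.035 0 255" --pt "0 0 0.035 0 255" --pt "0 0 0.035 0 255" --pt "0 0 0.035 0 255" --pt "0 0 0.025 0 255" --pt "0 0 0 0 255" --pt "0 0 0 0 255"

```text
clock: 12.3
tcp_pos: [0.458, 0.0331, 0.2771]
orientation: [0.0, 0.997, 0.071, 0.0]
wrist_force: [-0.0, 0.1, -3.2]
finger_gap: 0.0439
```

```bash

python3 - <<'E'
from h import *
T=Tt(); d=snap('wrist','w5.png'); W=cloud(d,T@d['T_tool_cam'])
m=(W[...,2]>.25)&(W[...,2]<.36)&(abs(W[...,0]-.458)<.06)&(abs(W[...,1]-.033)<.25)
m=cv2.morphologyEx(m.astype(np.uint8),cv2.MORPH_OPEN,np.ones((9,9)))>0
m[250:]=0
P=W[m]; print(len(P),cv2.minAreaRect(P[:,:2].astype(np.float32)),np.median(P[:,2]),P[:,1].min(),P[:,1].max())
A=np.c_[P[:,:2],np.ones(len(P))]; print(np.linalg.lstsq(A,P[:,2],rcond=None)[0])
print(T[:3,3],yaw(T),T[:3,2])
snap('side','side5.png')
E
```

```text
36501 ((0.4475151300430298, 0.10155840963125229), (0.04533859342336655, 0.07309134304523468), 8.38737678527832) 0.30681528075181785 0.062342893560372516 0.14062194109583526
[-2.41753674e-03 -1.31650337e-04  3.07904836e-01]
[0.45796353 0.03313571 0.27714038] 8.197731478454212 [ 6.07292437e-04 -6.00774151e-05 -9.99999814e-01]
```

View pics/w5.png

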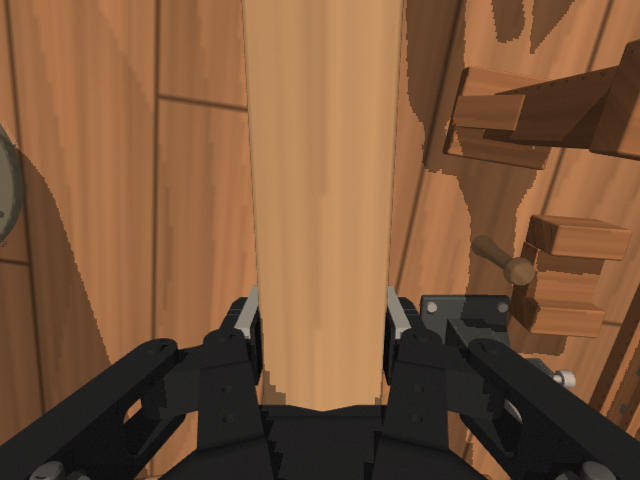

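View pics/side5.png

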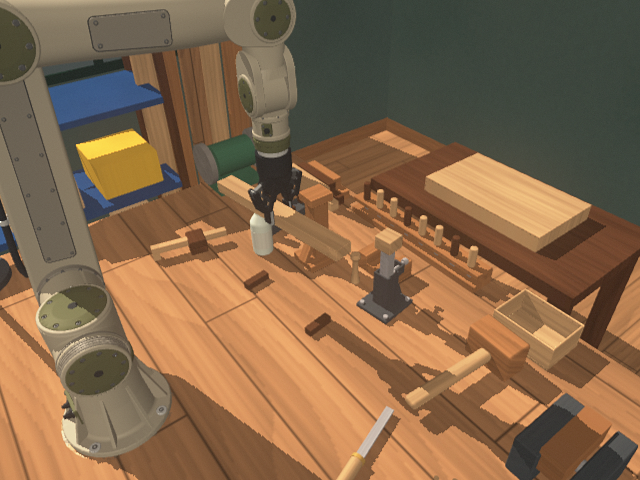

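The board is held level. In the wrist view it lies between the pads at about (322,300) px, and its top is flat within 1 mm over the visible part. Next I carry it over the supports.

>>> send_rows --pt "0.01 -0.001 0 0 255" --pt "0.02 -0.002 0 -0.5 255" --pt "0.025 -0.003 0 -0.5 255" --pt "0.03 -0.003 0 -0.5 255" --pt "0.03 -0.003 0 -0.5 255" --pt "0.03 -0.003 0 -0.5 255" --pt "0.022 -0.003 0 -0.5 255" --pt "0.015 -0.002 0 -0.5 255" --pt "0.01 0 0 -0.3 255" --pt "0 0 0 0 255" --pt "0 0 0 0 255"

```text
clock: 13.5
tcp_pos: [0.6499, 0.0131, 0.2754]
orientation: [-0.0, 0.999, 0.038, -0.001]
wrist_force: [-1.0, -0.3, -2.2]
finger_gap: 0.044
```

>>> send_rows --pt "0 0 -0.01 0 255" --pt "0 0 -0.015 0 255" --pt "0 0 -0.012 0 255" --pt "0 0 -0.006 0 255" --pt "0 0 0 0 255" --pt "0 0 0 0 255"

```text
clock: 14.1
tcp_pos: [0.6501, 0.0131, 0.2344]
orientation: [0.0, 0.999, 0.038, 0.0]
wrist_force: [-0.2, -0.6, -1.8]
finger_gap: 0.044
```

```bash

python3 - <<'E'
from h import *
T=Tt(); print(T[:3,3],yaw(T))
d=snap('scene','sc6.png'); snap('side','side6.png')
a=cv2.imread('pics/sc6.png')[180:340,200:460]; b=cv2.imread('pics/side6.png')[140:330,220:480]
cv2.imwrite('pics/c6.png',np.vstack([cv2.resize(a,(480,296)),cv2.resize(b,(480,300))]))
E
```

```text
[0.65009457 0.01311797 0.23440762] 4.398309083630742
```

View pics/c6.png

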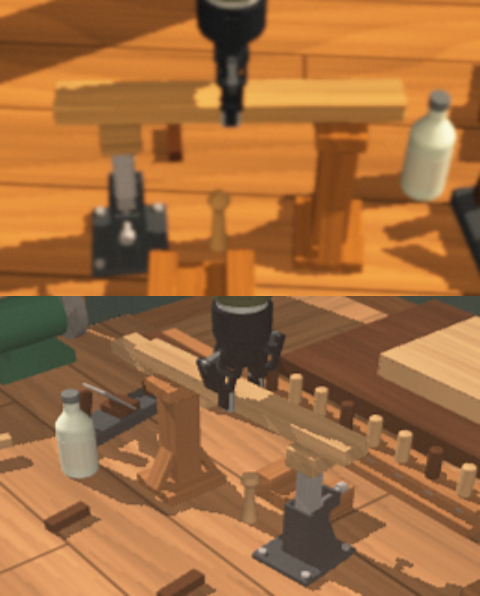

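The crops show the board hovering over both the head (120,135) and the rest (340,130), with overhang on each side. I lower it gently.

>>> send_rows --pt "0 0 -0.005 0 255" --pt "0 0 -0.004 0 255" --pt "0 0 -0.001 0 255" --pt "0 0 -0.001 0 255" --pt "0 0 0 0 255"

```text
clock: 14.7
tcp_pos: [0.6501, 0.0131, 0.2229]
orientation: [-0.0, 0.999, 0.038, -0.0]
wrist_force: [0.6, 0.3, -2.4]
finger_gap: 0.0437
```

>>> send_rows --pt "0 0 -0.0007 0 255" --pt "0 0 0 0 255"

```text
clock: 14.9
tcp_pos: [0.6502, 0.0131, 0.2224]
orientation: [0.0, 0.999, 0.038, 0.0]
wrist_force: [1.1, 0.5, -1.9]
finger_gap: 0.0443
```

>>> send_rows --pt "0 0 -0.0005 0 255" --pt "0 0 0 0 255"

```text
clock: 15.1
tcp_pos: [0.6503, 0.0131, 0.2224]
orientation: [0.0, 0.999, 0.038, 0.0]
wrist_force: [-0.4, -0.0, -1.1]
finger_gap: 0.0436
```

>>> send_rows --pt "0 0 -0.0005 0 255" --pt "0 0 0 0 255"

```text
clock: 15.3
tcp_pos: [0.6503, 0.0131, 0.2223]
orientation: [0.0, 0.999, 0.038, 0.001]
wrist_force: [-1.8, -0.8, 4.1]
finger_gap: 0.0441
```

It is now in contact, with +4 N upward on the tool. I release.

>>> send_rows --pt "0 0 0 0 150" --pt "0 0 0 0 80" --pt "0 0 0 0 0" --pt "0 0 0 0 0" --pt "0 0 0 0 0" --pt "0 0 0 0 0" --newtons 20

```text
clock: 15.9
tcp_pos: [0.6502, 0.0131, 0.2211]
orientation: [-0.0, 0.999, 0.038, -0.0]
wrist_force: [0.2, 0.3, -0.0]
finger_gap: 0.0855
```

>>> send_rows --pt "0 0 0.02 0 0" --pt "0 0 0.03 0 0" --pt "0 0 0.04 0 0" --pt "0 0 0.04 0 0" --pt "-0.04 0 0.01 0 0" --pt "-0.04 0 0 0 0" --pt "-0.04 0 0 0 0" --pt "0 0 0 0 0"

```text
clock: 16.7
tcp_pos: [0.525, 0.0137, 0.362]
orientation: [-0.0, 0.999, 0.038, -0.001]
wrist_force: [-0.4, -0.6, -0.3]
finger_gap: 0.0855
```

```bash

python3 - <<'E'
from h import *
s=monitor.get_state();T=Tt(); print(T[:3,3],s['clock'],s['finger_gap'])
u=np.array([-np.sin(np.radians(4.4)),np.cos(np.radians(4.4))])
for c in ['scene','side']:
    d=snap(c,c+'7.png'); W=cloud(d)
    print([(n,np.round(q['xyz'],3).tolist(),round(q['conf'],2)) for n in ['board_center','head_top','peg_mid','prop'] for q in eyes.tip_of(n,c)[:1]])
    r=W[...,:2]-[.65,.013]; al=r@u; ac=r@np.array([u[1],-u[0]])
    m=(abs(al)<.205)&(abs(ac)<.018)&(W[...,2]>.23)&(W[...,2]<.27)
    P=W[m]; A=np.c_[al[m],ac[m],np.ones(len(P))]; print(c,len(P),np.linalg.lstsq(A,P[:,2],rcond=None)[0], al[m].min(),al[m].max())
a=cv2.imread('pics/scene7.png')[180:340,200:460]; b=cv2.imread('pics/side7.png')[140:330,220:480]
cv2.imwrite('pics/c7.png',np.vstack([cv2.resize(a,(480,296)),cv2.resize(b,(480,300))]))
E
```

```text
[0.52498059 0.01374036 0.36198013] 16.7 0.08549113038175774
[('board_center', [0.652, 0.012, 0.237], 0.91), ('head_top', [0.663, -0.119, 0.226], 0.55), ('peg_mid', [0.658, -0.004, 0.048], 0.55), ('prop', [0.661, -0.117, 0.003], 0.6)]
scene 2152 [-0.00065531  0.00031919  0.25074213] -0.2027211498063927 0.19704976397529597
[('board_center', [0.647, 0.012, 0.236], 0.97), ('head_top', [0.66, -0.12, 0.223], 0.8), ('peg_mid', [0.658, -0.002, 0.05], 0.81), ('prop', [0.66, -0.113, -0.001], 0.94)]
side 1450 [0.00670855 0.0504941  0.25051633] -0.20345871951109684 0.19752374993183403
```

View pics/c7.png

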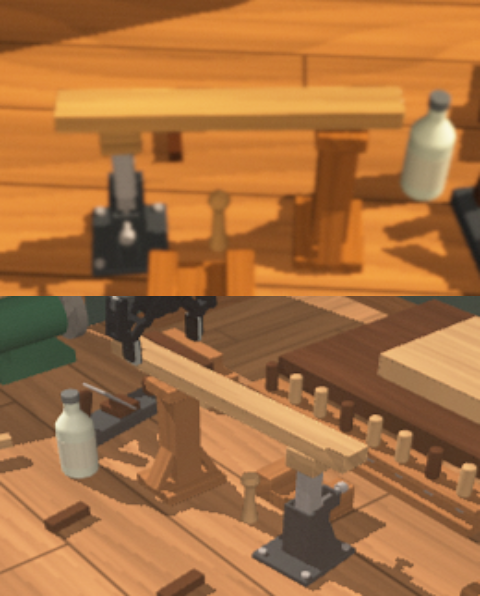

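View pics/scene7.png

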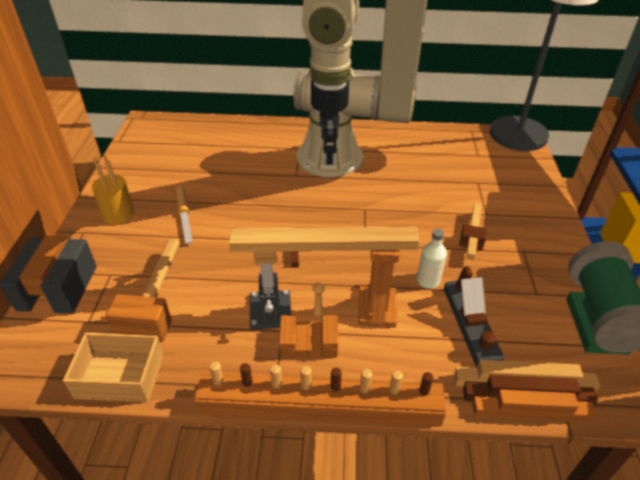

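The board lies across both supports, but the orange block between the dark items at the left (45,265) px looks different from the first picture. I check that before handing in.

```bash
python3 - <<'E'
import cv2,numpy as np
L=[cv2.resize(cv2.imread('pics/'+f)[200:340,0:180],(360,280)) for f in ['scene0.png','scene2.png','scene3.png','scene7.png']]
S=cv2.resize(cv2.imread('pics/side7.png')[330:480,440:640],(360,280)); S0=cv2.resize(cv2.imread('pics/side0.png')[330:480,440:640],(360,280))
cv2.imwrite('pics/cmp.png',cv2.resize(np.vstack([np.hstack(L[:2]),np.hstack(L[2:]),np.hstack([S0,S])]),(500,583)))
E
```

```text
(no output)
```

View pics/cmp.png

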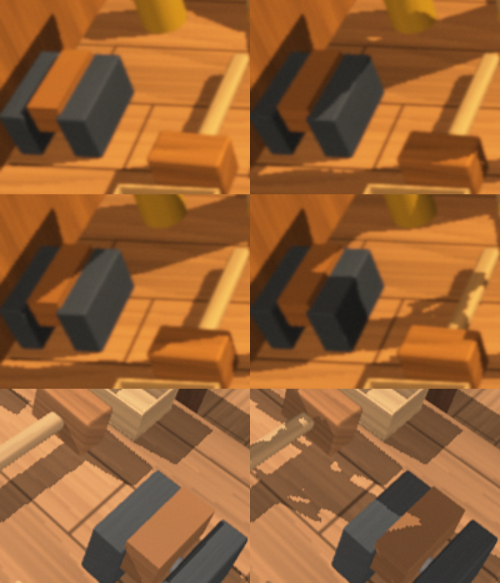

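The comparison shows the block is still there and is only in the arm's shadow. Nothing moved, so I hand in.

```bash
python3 -c "
from h import *
print(ticket.hand_in())"
```

```text
the job is handed in; nothing more can be done
None
```

I raised the prop five clicks, from notch 2 to its set height, and released it onto the pawl. I then laid the board across the head and the rest, let go and backed the arm clear. The job was handed in at about 17 s of the 61 s allowed; the hand-in gave no verdict.

- **Prop height:** after release, the head top and the rest top both read z = 0.2236 m in the wrist camera.
- **Setting down:** I lowered the board in 0.5 mm steps until the tool felt about 4 N upward, then opened the fingers.
- **Board in place:** its centre reads 0.236–0.237 m high (0.238 expected). In the scene camera it is level to under 0.1% slope, with its top at about 0.251 m.
- **One disagreement:** the side-camera fit gave a 5% slope across the board's width. The gripper stood in front of part of the board in that view, so I put it down to stray gripper points. The scene camera and the pictures show it flat.
- **Other things:** the peg was measured in place. The other things look unmoved in the pictures; I did not measure them. A dark patch at the left was only the arm's shadow.

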